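# Open the spring-return gas valve with its key and hold it open

### The arm

A 6-joint arm with a two-finger parallel gripper is mounted at the origin on the work surface. World frame = base frame: x ahead of the robot, y to its left, z up, the work surface at z = 0. Lengths are in m, angles in rad, forces in N, time in s.
With the tool pointing down it reaches from about 0.35 to 0.85 m from the base axis. Payload 8.1 kg.
Tool frame: the origin (TCP) lies at the very end of the fingers, on their centre line; the grasp point (between the pads) lies 19 mm behind it (pinch_z is the distance from the TCP to the grasp point, in m); z points along the fingers, y is the direction in which the jaws open and shut (so a half turn about z gives the same grasp; the last joint's range is limited). The gripper opens to 93 mm and grips with 3 to 60 N. Pads are 15 mm wide; open, the fingers measure 128 mm over their backs; the gripper's body (75 mm by 188 mm) begins 65 mm behind the grasp point.
Start: joints at [1.131, 0.13, 1.488, -0, 1.523, -0.085], TCP at [0.208, 0.563, 0.219] pointing down, gripper open.
Joint ranges: [-2.96, 2.96], [-0.89, 2.26], [0.02, 2.5], [-1.34, 4.48], [0, 2.73], [-2.66, 2.66]. Speed limits (rad/s): [2.39, 2.39, 2.79, 3.14, 3.14, 3.14].

### API

Orientations are given as a rotation vector (axis times angle).
In Python, from plant import * gives the robot as it stands.
- The arm moves only by the tool move_arm, never from a script. Its argument "series" is a list of rows, each a list of 7 numbers: the shift along the tool's x, y, z each as a share of 10 cm, from -1 to 1, then the turn, a rotation vector about the tool's x, y, z each as a share of 180 degrees, from -1 to 1, then the opening, from -1 (shut) to 1 (fully open). In form: [[dx, dy, dz, rx, ry, rz, jaw], ...]. A call has 1 to 8 rows; each row is the pose to reach, as a shift and turn from the pose commanded when the call began, along the tool's axes at that moment, turning the shorter way round; what a row does not reach only later rows make up. A row lasts 1/10 s, in which the tool goes at most 50 mm and 8.59 degrees, less where a joint would pass 70% of its speed; a pose out of reach is approached as far as the arm can. A call with a number of a shift or a turn outside -1 to 1 is refused whole. A call with a gripper value outside its range is refused whole. The fingers move at their own pace and stop on an object; "squeeze" is the grip in N (left out, the last holds). Time passes only in rows, so rows that repeat a pose let the fingers close. It gives the time, the measured TCP pose, the force and the opening at its end, in the units of the state.
- read_state(): the state, without advancing time (a new reading comes with each control period).
- read_camera(name): name is "scene" or "top" or "wrist"; returns a dict with "frame" (384x512x3 uint8, red, green, blue), "K" (3x3 intrinsics, pixels), "rvec" (rotation vector, rad) and "tvec" (3), from world to camera coordinates, as OpenCV has them. Camera axes: x right, y down, z forward; pixel columns grow to the right and rows downward; lengths in m; the calibration is good to about 2 mm. A picture is of the moment at which its call begins. There is no depth.
- close_job(): hands the job in, once; it reports no verdict.
The state is a dict: "t": time; "q": joint angles; "dq": joint speeds; "joint_torque": joint torques, N m; "tool_pos": TCP position; "orientation": TCP orientation; "force": force on the tool from outside, world axes, zero at the start; "wrist_torque": the same for the moment, N m; "opening": finger opening in m.
Only numpy, scipy, OpenCV 4.12 (cv2) and the standard library are available. Lean on these libraries where they do the work, as an engineer would, in place of code of your own. Each camera call takes 0.05 s, during which the arm holds its last target.

### The job

Take the flat-bladed key (the one with the flat upright bow) out of the key holder, push it fully home into the keyway on top of the gas valve, working it past the stiff pins, and turn it a quarter turn clockwise (seen from above) so that the valve is fully open. The valve springs shut by itself, so finish while still gripping the key and holding it turned; leave the round-headed key, the bottle and the cooker lid where they are.

Things in the scene. Friction and masses are not known exactly. Their poses are not given: they have to be found in the camera images.
- key_bow (a point): Centre of the bow (flat grip plate) of the loose steel key that stands upright in one of the holder's two wells. The bow is 10 mm thick (own x), 34 mm wide (y) and 44 mm tall (z, up), with a dark disc (hanging hole) near its top. The key is the same turned half round about z. Mass about 70 g.
- key_tip (a point): Tip of the flat key, 56 mm below the bow's centre. Under the bow come a round shank, 6 mm in diameter and 12 mm long, then a flat blade 6 mm thick (x) and 18 mm wide (y), whose last 10 mm taper to a blunt point 10 mm wide. The tip is 34 mm below the bow's underside.
- spare_head (a point): Centre of the round head (30 mm in diameter, 18 mm tall) of another steel key, in the holder's other well; its plain round shank is 7 mm in diameter. It does not work the valve and stays where it is.
- holder: Fixed grey plastic block 60 x 160 x 40 mm (x, y, z), origin at the centre of its underside. Two upright wells open in its top, at y = -45 and +45 mm, each 9 mm (x) by 21 mm (y), 37 mm deep; either may hold the flat key. Its bow stands on the top face, its width along the holder's y, its blade in the well: it must rise 36 mm to come free.
- valve: Fixed round brass gas valve, 80 mm in diameter, 70 mm tall, origin at the centre of its underside, with a square steel face (55 x 55 mm, 8 mm thick) on top. A pipe leaves on either side along y and bends down into the ledge 80 mm from the centre, no higher than 36 mm.
- keyway_mouth (a point): Centre of the keyway mouth in the valve top; z up, does not turn with the key. The slot is 8.8 mm (x) by 20.8 mm (y): the blade's width goes along y. Two stiff pins, 18 and 25 mm down, jut in up to 5 mm from the slot's narrow ends; the tapered tip pushes them aside (some 5 to 15 N down). Home: the bow rests on the face, its centre 22 mm above this point; the key turns only within 4 mm of home.
- plug (a joint): Turn of the valve's plug in rad: 0 shut, 1.571 open at the stop, a quarter turn clockwise from above. A spring turns it back (0.05 N m at 0, 0.15 N m at the stop). The key has about 0.15 rad of play in the plug, so it turns about 1.7 rad to reach the stop. A white pointer at the valve's side (towards its -x when shut, +y when open) shows the position.
- bottle_mid (a point): Middle of an empty glass bottle, 64 mm in diameter, 200 mm tall, standing on the ledge. To be left alone.
- lid_mid (a point): A point 20 mm above the ledge on the axis of an aluminium cooker lid, 180 mm in diameter, 46 mm tall with its knob, lying on the ledge. To be left alone.
Things that resemble listed ones, but are neither listed nor needed, are in the scene too. Of the things that look like the part that bears key_bow, the larger one is meant. Of the things that look like the holder, take the one that is farthest to the robot's right at the start.

How it is judged:
By the outcome, as a careful person would: the job done as asked, in the order asked, and still so for the second after the job is handed in, while the arm keeps its last pose, push and grip.
It also fails if it takes over 48 s, if anything falls off the work surface, if the arm or the gripper's body presses on something with over 40 N, if the wrist force passes 120 N, or if a joint passes its speed limit or range.

## Working session

There is one attempt and no reset: what is moved stays moved. The work goes in short steps, Python scripts to look and compute and a tool call to move; the robot and the scene stay as the last step left them, time stands still between calls to the robot, and variables do not carry over. Pictures are saved under pics/ and viewed, and the job is handed in when it is done.

Besides the shell and the picture viewer there is one more tool, called as a command line: name --pt "numbers of a row" for each row, then --argument value for the rest. move_arm: Moves the arm, as the interface text tells. Shift numbers are shares of 10 cm and turn numbers shares of 180 degrees, none past 1 either way. Its arguments: {"type":"object","properties":{"series":{"type":"array","items":{"type":"array","items":{"type":"number"}}},"squeeze":{"type":"number"}},"required":["series"]}

```bash
mkdir -p pics; ls; python3 - <<'E'
from plant import *
import cv2,pickle
s=read_state(); print(s)
d={}
for n in ["scene","top","wrist"]:
    c=read_camera(n); d[n]=c; cv2.imwrite(f"pics/{n}0.png",c["frame"][:,:,::-1]); print(n,c["K"],c["rvec"],c["tvec"])
pickle.dump(d,open("c0.pkl","wb"))
E
```

```text
pics
{'t': 0.0, 'q': array([ 1.13059089e+00,  1.31183734e-01,  1.48922183e+00, -2.32409170e-05,
        1.52300061e+00, -8.53754522e-02]), 'dq': array([ 0.00118385,  0.00024901, -0.00066453,  0.00026475,  0.00027609,
        0.000608  ]), 'joint_torque': array([-4.22374005e-04, -5.59840572e+01, -4.91753054e+01,  7.66658527e-02,
        3.58930626e-02, -1.80480070e-04]), 'tool_pos': array([0.20819721, 0.5621346 , 0.21760551]), 'orientation': array([-5.54365129e-01, -3.09183717e+00,  2.75994653e-03]), 'force': array([0.00695474, 0.64027116, 0.75082594]), 'wrist_torque': array([-0.03188508, -0.00374607,  0.04954734]), 'opening': 0.09273827346268107}
scene [[371.83444363   0.         253.55903063]
 [  0.         371.83444363 192.5870228 ]
 [  0.           0.           1.        ]] [ 0.97394235  2.59723842 -0.88591734] [ 0.51879494 -0.23806563  1.0907394 ]
top [[438.2334808    0.         261.7514043 ]
 [  0.         438.2334808  190.87347765]
 [  0.           0.           1.        ]] [ 2.12002154 -2.10287148  0.21824198] [-0.08117759  0.66535543  0.93702413]
wrist [[271.60556205   0.         255.75302457]
 [  0.         271.60556205 194.38809684]
 [  0.           0.           1.        ]] [-2.36292515 -1.64418037 -0.25212379] [-0.59879071 -0.03550765  0.39191038]
```

View pics/scene0.png

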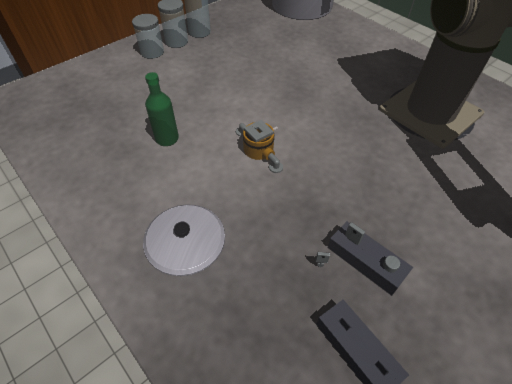

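View pics/top0.png

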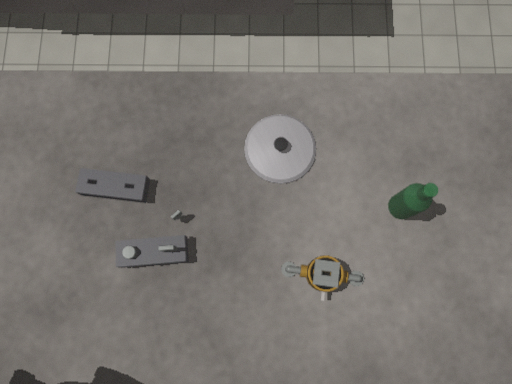

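View pics/wrist0.png

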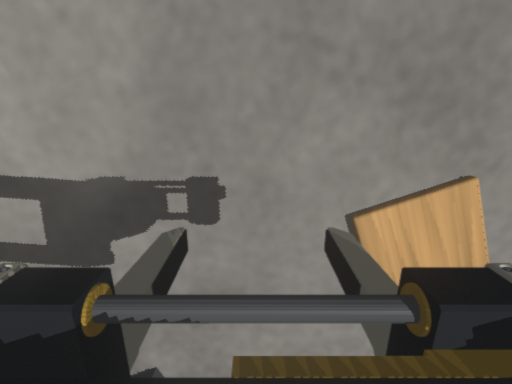

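The top view shows two holder-like blocks at (152,251), which has the keys, and (112,185), which is empty. It also shows a small loose bow-like part at (176,215), a bow in the holder at (166,248), a round head at (129,253), and the valve at (326,273). I'll enlarge these and compute positions.

```bash
cat > h.py <<'E'
import numpy as np,cv2,pickle
def ray(c,px,z):
    R=cv2.Rodrigues(np.array(c["rvec"]))[0]; t=np.array(c["tvec"]).ravel()
    o=-R.T@t; d=R.T@np.linalg.inv(c["K"])@np.array([px[0],px[1],1.])
    return o+d*(z-o[2])/d[2]
def proj(c,P):
    return cv2.projectPoints(np.array(P,float).reshape(-1,3),np.array(c["rvec"]),np.array(c["tvec"]),c["K"],None)[0].reshape(-1,2)
E
python3 - <<'E'
from h import *
d=pickle.load(open("c0.pkl","rb"))
t=d["top"];
for n,p,z in [("holderR",(152,251),.04),("holderL",(112,185),.04),("bow",(166,248),.084),("small",(176,215),.02),("valve",(326,273),.078),("bottle",(402,207),0)]:
    print(n,ray(t,p,z).round(3))
def crop(c,x0,x1,y0,y1,k): return cv2.resize(c["frame"][y0:y1,x0:x1,::-1],None,fx=k,fy=k,interpolation=cv2.INTER_CUBIC)
cv2.imwrite("pics/a.png",crop(t,70,200,160,280,6)[:600])
cv2.imwrite("pics/ts.png",crop(t,275,375,235,310,8))
s=d["scene"]
cv2.imwrite("pics/b.png",crop(s,305,420,210,300,6))
cv2.imwrite("pics/vs.png",crop(s,225,290,110,180,8))
E
```

```text
holderR [0.529 0.175 0.04 ]
holderL [0.684 0.28  0.04 ]
bow [0.533 0.134 0.084]
small [0.616 0.128 0.02 ]
valve [ 0.482 -0.218  0.078]
bottle [ 0.643 -0.418  0.   ]
```

View pics/a.png

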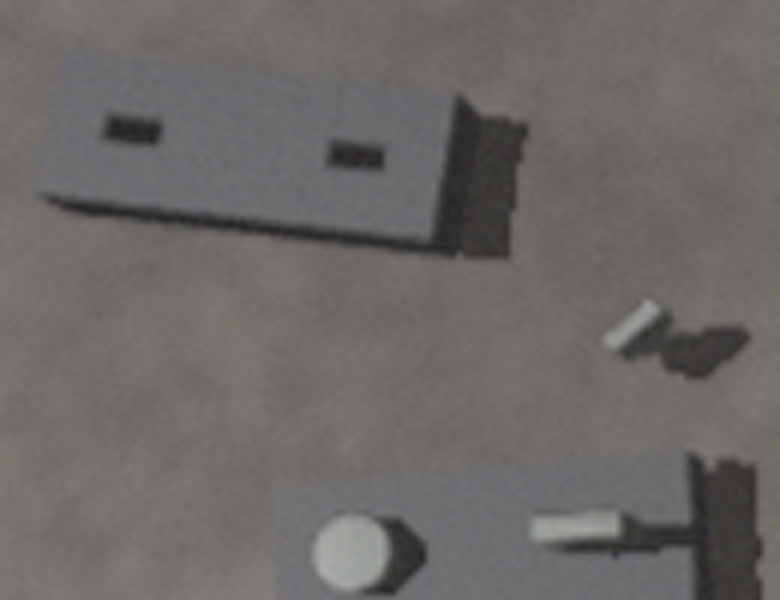

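View pics/b.png

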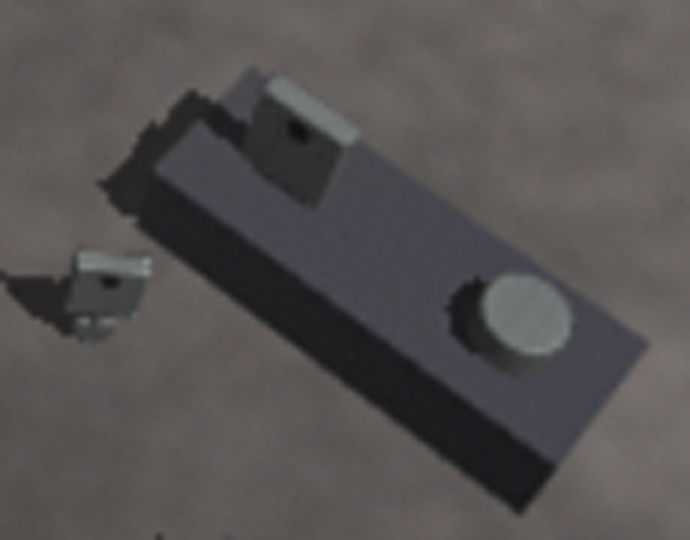

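View pics/ts.png

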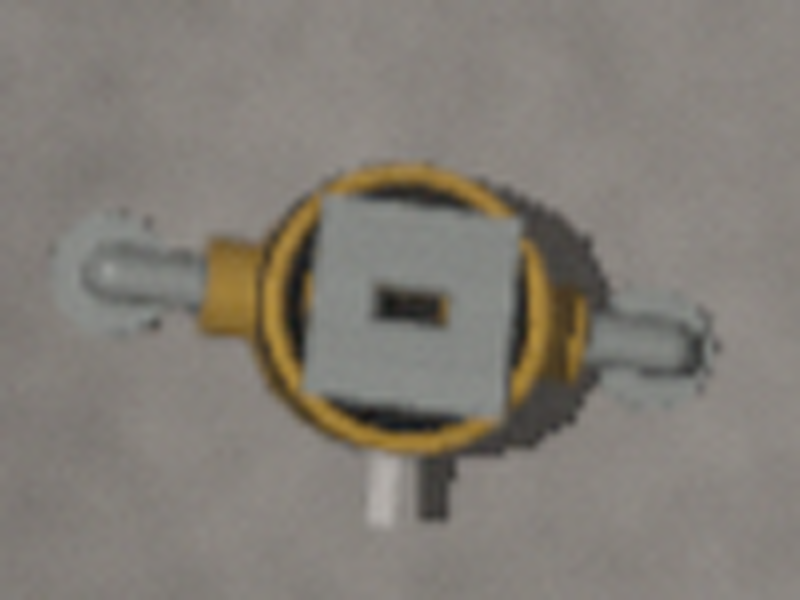

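View pics/vs.png

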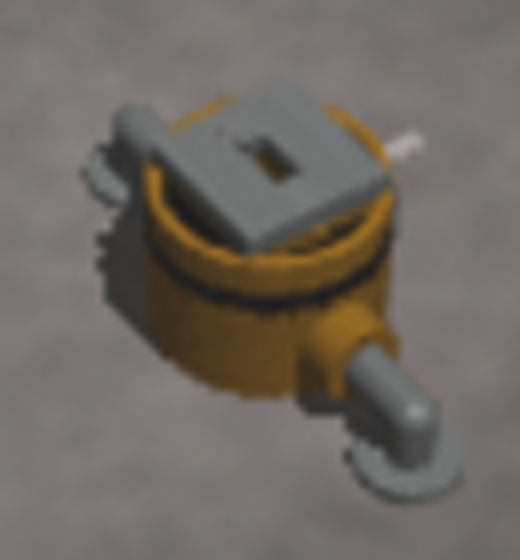

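The crop confirms it. The upright bow with the hole at top (166,248) is in the rightmost holder. The loose one at (176,215) is smaller and lies outside any holder, so it's a decoy. Now I'll measure precisely.

```bash
python3 - <<'E'
from h import *
d=pickle.load(open("c0.pkl","rb"))
def sub(c,x0,x1,y0,y1,k=8):
    return cv2.resize(cv2.cvtColor(c["frame"],cv2.COLOR_RGB2HSV)[y0:y1,x0:x1],None,fx=k,fy=k,interpolation=cv2.INTER_CUBIC)
def blobs(m,x0,y0,k=8,amin=300):
    out=[]
    for cn in cv2.findContours(m.astype(np.uint8),cv2.RETR_LIST,cv2.CHAIN_APPROX_NONE)[0]:
        a=cv2.contourArea(cn)
        if a>amin:
            r=cv2.minAreaRect(cn); M=cv2.moments(cn); 
            f=lambda p:((np.array(p)+.5)/k-.5+[x0,y0])
            out.append((a/k/k,f([M['m10']/M['m00'],M['m01']/M['m00']]),f(r[0]),np.array(r[1])/k,f(cv2.boxPoints(r))))
    return out
t,s=d["top"],d["scene"]
h=sub(t,150,185,238,262); m=h[...,2]>135
for b in blobs(m,150,238):
    P=[ray(t,p,.084) for p in b[4]]
    print("bowtop",b[0],b[1],b[2],b[3],ray(t,b[1],.084)); print(np.round(P,4))
h=sub(t,315,338,264,282); 
for nm,m in [("dark",(h[...,2]<100)|(h[...,1]>60))]:
  for b in blobs(m,315,264): print("slot",nm,b[0],b[1],b[2],b[3]); print(np.round([ray(t,p,.078) for p in b[4]],4), ray(t,b[2],.07), ray(t,b[2],.078))
h=sub(s,250,268,122,136)
m=(h[...,2]<85)|(h[...,1]>60)
for b in blobs(m,250,122): print("slot s",b[0],b[1],b[2],b[3], ray(s,b[2],.07), ray(s,b[2],.078))
# square face in top
h=sub(t,305,350,250,295); m=(h[...,1]<35)&(h[...,2]>110)
m=cv2.morphologyEx(m.astype(np.uint8),cv2.MORPH_OPEN,np.ones((25,25)))
for b in blobs(m,305,250,amin=5000): print("face",b[0],b[1],b[2],b[3]);print(np.round([ray(t,p,.078) for p in b[4]],4))
h=sub(t,110,195,228,275); print("holder")
E
```

```text
bowtop 42.3046875 [165.04480994 247.31709372] [165.12958145 247.22794342] [ 3.49856639 14.30445766] [0.53414244 0.13612794 0.084     ]
[[0.5368 0.1521 0.084 ]
 [0.5396 0.1208 0.084 ]
 [0.5319 0.1198 0.084 ]
 [0.5291 0.1511 0.084 ]]
slot dark 38.9140625 [325.78717878 272.87870157] [325.89519215 272.83846188] [9.50415993 4.62029409]
[[ 0.4782 -0.2067  0.078 ]
 [ 0.488  -0.2081  0.078 ]
 [ 0.4857 -0.2288  0.078 ]
 [ 0.4758 -0.2273  0.078 ]] [ 0.48209461 -0.21886498  0.07      ] [ 0.48190495 -0.21772013  0.078     ]
slot s 18.625 [258.45095777 129.50443932] [258.25825691 129.36214828] [7.29473639 3.286376  ] [ 0.48302863 -0.21787293  0.07      ] [ 0.48887207 -0.21143838  0.078     ]
slot s 5.9453125 [251.37612243 122.82848774] [251.5217905  122.68699336] [1.8325603  5.10127592] [ 0.47951366 -0.24790818  0.07      ] [ 0.48540062 -0.24110168  0.078     ]
face 83.9453125 [343.0864181  291.39300256] [340.6875     289.24999619] [10.37499809 17.49999619]
[[ 0.458  -0.2304  0.078 ]
 [ 0.4583 -0.2685  0.078 ]
 [ 0.4363 -0.2677  0.078 ]
 [ 0.436  -0.2298  0.078 ]]
face 138.1328125 [312.000727   290.17450347] [315.5    287.1875] [14.5   21.875]
[[ 0.4663 -0.1708  0.078 ]
 [ 0.4667 -0.2186  0.078 ]
 [ 0.4359 -0.2179  0.078 ]
 [ 0.4355 -0.1705  0.078 ]]
face 599.015625 [326.02391945 272.89289448] [326.20436668 272.82924271] [25.25630379 25.23922348]
[[ 0.4578 -0.1875  0.078 ]
 [ 0.512  -0.1945  0.078 ]
 [ 0.5063 -0.2496  0.078 ]
 [ 0.4523 -0.242   0.078 ]]
face 391.1015625 [327.28872317 254.52595042] [327.     256.8125] [14.5   44.875]
[[ 0.5322 -0.1716  0.078 ]
 [ 0.533  -0.2709  0.078 ]
 [ 0.5013 -0.2699  0.078 ]
 [ 0.5005 -0.1712  0.078 ]]
holder
```

```bash
cat >> h.py <<'E'
def go(s,target,heading=None):
    """print tool shift (shares) and turn needed"""
    R=cv2.Rodrigues(np.array(s["orientation"]))[0]
    e=R.T@(np.array(target)-np.array(s["tool_pos"]))
    print("pos",np.round(s["tool_pos"],4),"t",round(s["t"],2),"F",np.round(s["force"],1),"open",round(s["opening"],4))
    print("heading",np.arctan2(R[1,1],R[0,1]).round(4),"shift",np.round(e/.1,4))
    if heading is not None:
        y=np.array([np.cos(heading),np.sin(heading),0]);z=np.array([0,0,-1.]);x=np.cross(y,z)
        rv=cv2.Rodrigues(R.T@np.stack([x,y,z],1))[0].ravel(); print("turn",np.round(rv/np.pi,4))
E
python3 - <<'E'
from h import *
from plant import *
d=pickle.load(open("c0.pkl","rb"));t=d["top"]
# holder top yaw
v=cv2.cvtColor(t["frame"],cv2.COLOR_RGB2HSV)[225:280,105:200]
v=cv2.resize(v,None,fx=6,fy=6,interpolation=cv2.INTER_CUBIC)
m=((v[...,0]>105)&(v[...,0]<150)&(v[...,1]>12)&(v[...,2]>70)).astype(np.uint8)
m=cv2.morphologyEx(m,cv2.MORPH_OPEN,np.ones((9,9)));m=cv2.morphologyEx(m,cv2.MORPH_CLOSE,np.ones((41,41)))
c=max(cv2.findContours(m,0,2)[0],key=cv2.contourArea);b=(cv2.boxPoints(cv2.minAreaRect(c))+.5)/6-.5+[105,225]
P=np.array([ray(t,p,.04) for p in b]);print(P.round(4),P.mean(0));e=np.roll(P,-1,0)-P;print(np.linalg.norm(e,axis=1),np.degrees(np.arctan2(e[:,1],e[:,0])))
go(read_state(),[.534,.136,.2],.09)
E
```

```text
Traceback (most recent call last):
ValueError: max() iterable argument is empty
```

move_arm --pt "-1 -0.6 0 0 0 0.36 0" --pt "-1 -0.6 0 0 0 0.36 0" --pt "-1 -0.6 0 0 0 0.36 0" --pt "-1 -0.6 0 0 0 0.36 0" --pt "-1 -0.6 0 0 0 0.36 0" --pt "-1 -0.6 0 0 0 0.36 0" --pt "-1 -0.6 0 0 0 0.36 0" --pt "-1 -0.6 0 0 0 0.36 0"

```text
t: 0.95
tool_pos: [0.2813, 0.4714, 0.2183]
orientation: [2.132, 2.307, -0.001]
force: [-0.1, 0.0, -0.3]
opening: 0.0464
```

```bash
python3 - <<'E'
from h import *
from plant import *
go(read_state(),[.534,.136,.2],.09)
E
```

```text
pos [0.2813 0.4714 0.2183] t 0.95 F [-0.1  0.  -0.3] open 0.0464
heading 0.0791 shift [-3.5433  2.2546  0.1836]
turn [-0.0001  0.0001 -0.0035]
```

move_arm --pt "-1 0.64 0 0 0 0 0" --pt "-1 0.64 0 0 0 0 0" --pt "-1 0.64 0 0 0 0 0"

```text
t: 1.25
tool_pos: [0.3553, 0.3746, 0.2183]
orientation: [2.126, 2.311, -0.001]
force: [-0.4, -0.7, 1.8]
opening: 0.0466
```

move_arm --pt "-1 0.64 0 0 0 0 0" --pt "-1 0.64 0 0 0 0 0" --pt "-1 0.64 0 0 0 0 0"

```text
t: 1.55
tool_pos: [0.4277, 0.2799, 0.2184]
orientation: [2.127, 2.31, -0.001]
force: [0.6, 0.4, 0.6]
opening: 0.047
```

move_arm --pt "-1 0.64 0 0 0 0 0" --pt "-1 0.64 0 0 0 0 0" --pt "-1 0.64 0 0 0 0 0"

```text
t: 1.85
tool_pos: [0.4999, 0.1855, 0.2184]
orientation: [2.128, 2.31, -0.001]
force: [0.2, 1.3, -0.2]
opening: 0.0468
```

```bash
python3 - <<'E'
from h import *
from plant import *
go(read_state(),[.534,.136,.2],.09)
c=read_camera("wrist");pickle.dump(c,open("w1.pkl","wb"));cv2.imwrite("pics/w1.png",c["frame"][:,:,::-1])
E
```

```text
pos [0.4999 0.1855 0.2184] t 1.85 F [ 0.2  1.3 -0.2] open 0.0468
heading 0.0822 shift [-0.5214  0.2988  0.1844]
turn [ 0.0001  0.0004 -0.0025]
```

View pics/w1.png

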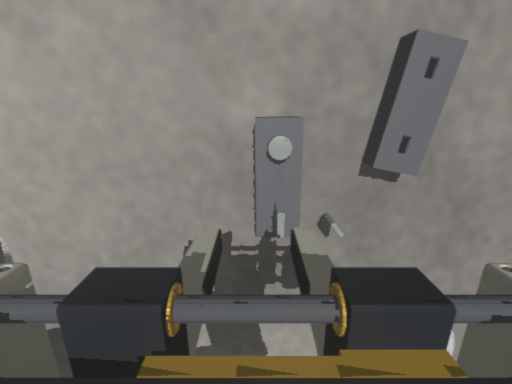

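```bash
python3 - <<'E'
from h import *
c=pickle.load(open("w1.pkl","rb"));f=c["frame"]
cv2.imwrite("pics/w1c.png",cv2.resize(f[105:265,230:350,::-1],None,fx=4.5,fy=3.7,interpolation=cv2.INTER_NEAREST))
print(proj(c,[.5343,.136,.084]),proj(c,[.529,.175,.04]))
for p in [(256,118),(301,117),(299,227),(256,235)]: print(ray(c,p,.04).round(4))
g=cv2.resize(cv2.cvtColor(f,cv2.COLOR_RGB2HSV)[200:242,268:295],None,fx=8,fy=8,interpolation=cv2.INTER_CUBIC)
print(cv2.cvtColor(f,cv2.COLOR_RGB2HSV)[205:240:2,274:290,2])
E
```

```text
[[280.58498862 226.86988028]] [[276.91337665 185.5387368 ]]
[0.4946 0.258  0.04  ]
[0.5491 0.2637 0.04  ]
[0.5657 0.1183 0.04  ]
[0.5075 0.1013 0.04  ]
[[ 81  86 100 106 107 107 108 106 104 108 110 110 110 111 111 111]
 [ 80  76  93 105 107 107 108 108 105 106 109 110 110 110 110 111]
 [ 78  72  89 103 107 108 108 108 108 104 108 110 110 109 109 110]
 [ 67  70  81  97 107 109 109 109 107 106 101 107 109 110 109 110]
 [ 65  68  76 107 137 144 144 144 143 141 127 112 108 109 108 108]
 [ 65  67  78 123 146 153 152 130 144 153 141 118 109 108 108 108]
 [ 64  69  78 123 146 151 151 152 153 153 140 117 109 109 108 108]
 [ 64  67  78 124 147 151 151 150 150 148 131 113 108 108 108 108]
 [ 63  62  71 119 146 152 152 151 151 147 129 112 109 108 108 108]
 [ 63  61  71 120 148 154 153 152 153 149 129 112 109 108 108 108]
 [ 62  61  70 121 148 153 154 153 153 147 125 110 108 108 108 108]
 [ 60  66  79 122 147 154 153 153 153 148 124 110 108 108 108 108]
 [ 61  66  80 124 149 153 153 152 152 147 121 108 108 108 108 108]
 [ 59  62  78 122 147 152 153 153 153 146 121 109 108 108 108 106]
 [ 59  61  75 116 144 151 151 151 151 144 118 107 108 108 108 106]
 [ 59  60  67  74  84  95 137 150 151 143 116 107 109 109 108 104]
 [ 88 112 108  87  80  90 128 142 143 139 120 119 122 121 122 117]
 [121 126 128 126 125 125 125 124 123 122 122 123 122 122 123 120]]
```

View pics/w1c.png

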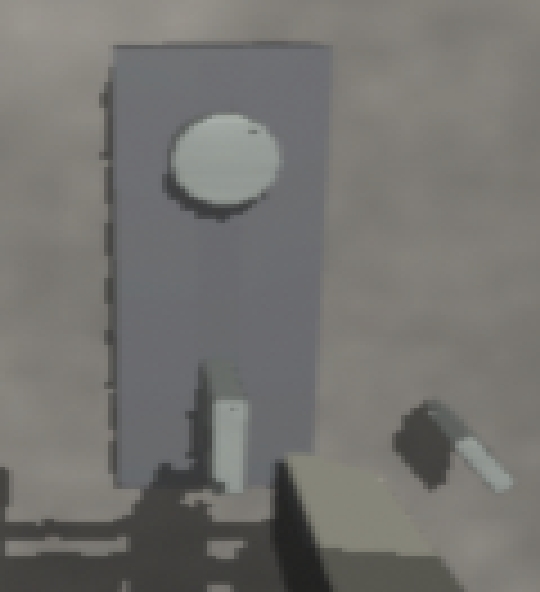

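```bash
python3 - <<'E'
from h import *
from plant import *
c=pickle.load(open("w1.pkl","rb"))
for p in [(276.7,212.6),(284.3,212.6),(276.9,235),(283.9,235),(280.5,212.6),(280.5,238.5)]: print(p,ray(c,p,.084).round(4))
go(read_state(),[.534,.136,.1],.087)
E
```

```text
(276.7, 212.6) [0.5277 0.154  0.084 ]
(284.3, 212.6) [0.5367 0.1547 0.084 ]
(276.9, 235) [0.531  0.1249 0.084 ]
(283.9, 235) [0.5395 0.1256 0.084 ]
(280.5, 212.6) [0.5322 0.1543 0.084 ]
(280.5, 238.5) [0.5359 0.1206 0.084 ]
pos [0.5006 0.1846 0.2182] t 1.9 F [-1.2 -2.5  0.1] open 0.0465
heading 0.0812 shift [-0.5096  0.2935  1.1835]
turn [ 0.0001  0.0006 -0.0019]
```

move_arm --pt "-0.5 0.29 0.5 0 0 0 0" --pt "-0.5 0.29 0.9 0 0 0 0" --pt "-0.5 0.29 0.9 0 0 0 0" --pt "-0.5 0.29 0.9 0 0 0 0" --pt "-0.5 0.29 0.9 0 0 0 0"

```text
t: 2.4
tool_pos: [0.5316, 0.1427, 0.1303]
orientation: [2.124, 2.314, 0.002]
force: [0.3, -0.0, 0.4]
opening: 0.046
```

```bash
python3 - <<'E'
from h import *
from plant import *
go(read_state(),[.534,.137,.046],.087)
c=read_camera("wrist");pickle.dump(c,open("w2.pkl","wb"));cv2.imwrite("pics/w2.png",cv2.resize(c["frame"][150:384,150:370,::-1],None,fx=2.5,fy=2.5))
E
```

```text
pos [0.5316 0.1427 0.1303] t 2.4 F [ 0.3 -0.   0.4] open 0.046
heading 0.0856 shift [-0.0593  0.0186  0.8426]
turn [ 0.0004 -0.0002 -0.0004]
```

View pics/w2.png

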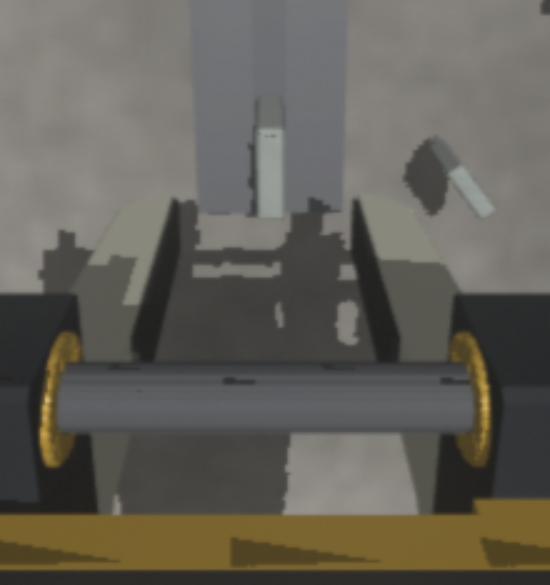

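move_arm --pt "-0.06 0.02 0.2 0 0 0 0" --pt "-0.06 0.02 0.5 0 0 0 0" --pt "-0.06 0.02 0.83 0 0 0 0" --pt "-0.06 0.02 0.83 0 0 0 0" --pt "-0.06 0.02 0.83 0 0 0 0"

```text
t: 2.95
tool_pos: [0.5343, 0.1367, 0.0475]
orientation: [2.123, 2.314, 0.002]
force: [-0.4, -0.2, 0.2]
opening: 0.0467
```

```bash
python3 - <<'E'
from h import *
from plant import *
go(read_state(),[.534,.137,.046],.087)
c=read_camera("wrist");pickle.dump(c,open("w3.pkl","wb"));cv2.imwrite("pics/w3.png",cv2.resize(c["frame"][150:384,150:370,::-1],None,fx=2.5,fy=2.5))
E
```

```text
pos [0.5343 0.1367 0.0475] t 2.95 F [-0.4 -0.2  0.2] open 0.0467
heading 0.086 shift [ 0.0033 -0.003   0.0146]
turn [ 0.0004 -0.0001 -0.0003]
```

View pics/w3.png

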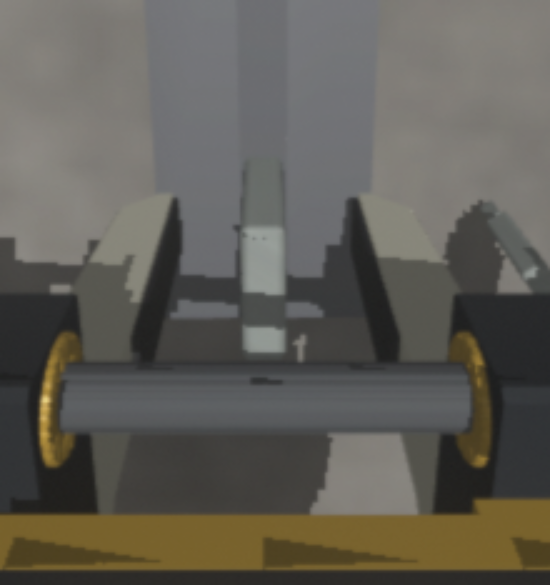

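The bow sits centred between the open pads, so I'll close the gripper.

move_arm --pt "0 0 0 0 0 0 -1" --pt "0 0 0 0 0 0 -1" --pt "0 0 0 0 0 0 -1" --pt "0 0 0 0 0 0 -1" --pt "0 0 0 0 0 0 -1" --pt "0 0 0 0 0 0 -1" --squeeze 50

```text
t: 3.6
tool_pos: [0.5338, 0.1358, 0.0458]
orientation: [2.125, 2.314, 0.0]
force: [-0.6, -1.2, 1.6]
opening: 0.0097
```

```bash
python3 - <<'E'
from h import *
from plant import *
s=read_state();go(s,[.534,.137,.046],.087);print(s["wrist_torque"])
E
```

```text
pos [0.5338 0.1358 0.0458] t 3.6 F [-0.6 -1.2  1.6] open 0.0097
heading 0.085 shift [ 0.0115  0.0025 -0.0023]
turn [ 0.      0.     -0.0006]
[-0.0867506   0.19040997  0.01558717]
```

move_arm --pt "0 0 -0.1 0 0 0 -1" --pt "0 0 -0.25 0 0 0 -1" --pt "0 0 -0.45 0 0 0 -1" --pt "0 0 -0.7 0 0 0 -1" --pt "0 0 -1 0 0 0 -1" --pt "0 0 -1 0 0 0 -1" --pt "0 0 -1 0 0 0 -1"

```text
t: 4.3
tool_pos: [0.5347, 0.136, 0.1476]
orientation: [2.124, 2.312, 0.004]
force: [-0.5, 0.3, -1.6]
opening: 0.0095
```

```bash
python3 - <<'E'
from h import *
from plant import *
s=read_state();go(s,[.4823,-.2186,.15],-.113);print(s["wrist_torque"])
c=read_camera("wrist");pickle.dump(c,open("w4.pkl","wb"));cv2.imwrite("pics/w4.png",cv2.resize(c["frame"][150:384,150:370,::-1],None,fx=2.5,fy=2.5))
E
```

```text
pos [0.5347 0.136  0.1476] t 4.3 F [-0.5  0.3 -1.6] open 0.0095
heading 0.0851 shift [-3.489  -0.8233 -0.027 ]
turn [ 0.001  -0.0002  0.063 ]
[-0.05835318  0.07608819 -0.04919815]
```

View pics/w4.png

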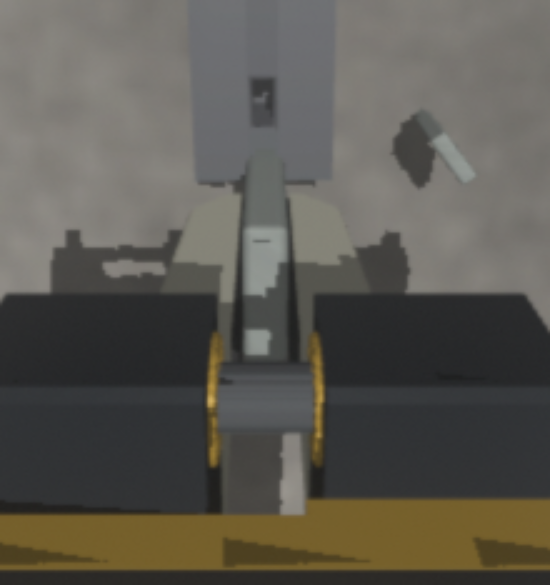

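The key is lifted and held upright, and the well at about (264,100) in the crop is empty. Moving to the valve.

move_arm --pt "-0.5 -0.12 0 0 0 0.03 -1" --pt "-1 -0.24 0 0 0 0.063 -1" --pt "-1 -0.24 0 0 0 0.063 -1"

```text
t: 4.65
tool_pos: [0.5165, 0.0297, 0.144]
orientation: [-2.35, -2.084, 0.006]
force: [0.1, 0.5, -0.9]
opening: 0.0096
```

move_arm --pt "-0.5 0 0 0 0 0 -1" --pt "-1 0 0 0 0 0 -1" --pt "-1 0 0 0 0 0 -1"

```text
t: 4.95
tool_pos: [0.5056, -0.0697, 0.1445]
orientation: [-2.347, -2.087, 0.004]
force: [0.3, 0.3, -0.8]
opening: 0.0097
```

```bash
python3 - <<'E'
from h import *
from plant import *
s=read_state();go(s,[.4823,-.2186,.15],-.113)
E
```

```text
pos [ 0.5056 -0.0697  0.1445] t 4.95 F [ 0.3  0.3 -0.8] open 0.0097
heading -0.1173 shift [-1.5058 -0.0576 -0.0524]
turn [-0.0007  0.0005 -0.0014]
```

move_arm --pt "-0.5 0 -0.05 0 0 0 -1" --pt "-0.9 0 -0.05 0 0 0 -1" --pt "-0.9 0 -0.05 0 0 0 -1"

```text
t: 5.25
tool_pos: [0.4961, -0.1577, 0.1499]
orientation: [-2.346, -2.089, 0.002]
force: [0.5, 0.9, -0.8]
opening: 0.0099
```

move_arm --pt "-0.3 -0.05 0 0 0 0 -1" --pt "-0.6 -0.05 0 0 0 0 -1" --pt "-0.6 -0.05 0 0 0 0 -1" --pt "-0.6 -0.05 0 0 0 0 -1"

```text
t: 5.65
tool_pos: [0.485, -0.2126, 0.1497]
orientation: [-2.342, -2.09, -0.0]
force: [0.2, -0.2, -0.6]
opening: 0.0097
```

```bash
python3 - <<'E'
from h import *
from plant import *
s=read_state();go(s,[.4823,-.2186,.15],-.113)
d={n:read_camera(n) for n in ["wrist","top","scene"]};pickle.dump(d,open("c5.pkl","wb"));c=d["wrist"]
cv2.imwrite("pics/w5.png",cv2.resize(c["frame"][130:310,160:360,::-1],None,fx=3.3,fy=3.3,interpolation=cv2.INTER_CUBIC))
c=d["scene"];cv2.imwrite("pics/s5.png",cv2.resize(c["frame"][70:190,200:320,::-1],None,fx=5,fy=5,interpolation=cv2.INTER_CUBIC))
E
```

```text
pos [ 0.485  -0.2126  0.1497] t 5.65 F [ 0.2 -0.2 -0.6] open 0.0097
heading -0.1135 shift [-0.0627 -0.0199 -0.0032]
turn [-0.0005 -0.0005 -0.0002]
```

View pics/w5.png

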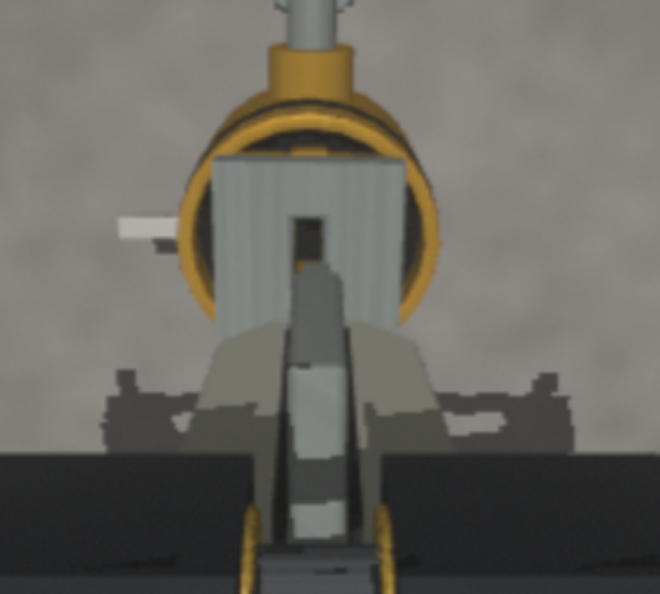

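View pics/s5.png

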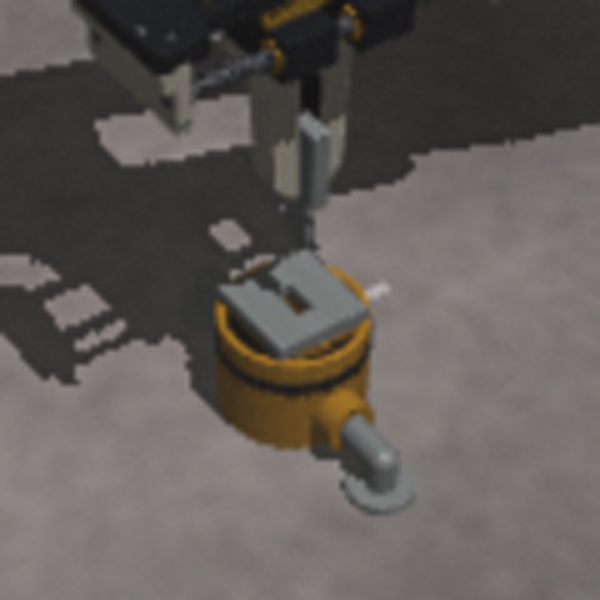

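```bash
python3 - <<'E'
from h import *
d=pickle.load(open("c5.pkl","rb"));c=d["wrist"]
pos=np.array([.485,-.2126,.1497]);R=cv2.Rodrigues(np.array([-2.342,-2.09,0.]))[0]
T=lambda x,y,z: pos+R@np.array([x,y,z])
f=lambda p:np.round((p-[160,130])*3.3,1)
# bow top near camera corner edges: bow centre at tool z=-.0162; top z=-.0382; width along tool x +-.017
for n,q in [("bow top +x -y",(.017,-.005,-.0382)),("bow top +x +y",(.017,.005,-.0382)),("bow bot",(.017,-.005,.0058)),("bow bot",(.017,.005,.0058)),("tip",(.005,-.003,.0398)),("tip",(.005,.003,.0398)),("shoulder",(.009,-.003,.0298)),("sh",(.009,.003,.0298))]:
    print(n,f(proj(c,T(*q))[0]))
g=c["frame"]
for r in range(194,212,2): print(r,g[r,244:264].sum(1)//3)
for cc in [(248.8,200),(258.2,200),(253.5,195.8),(225,178.0),(282.5,178.),(225.,215),(280.,215)]: print(cc,ray(c,cc,.07).round(4))
t=d["top"];cv2.imwrite("pics/t5.png",cv2.resize(t["frame"][230:320,270:390,::-1],None,fx=6,fy=6,interpolation=cv2.INTER_CUBIC))
cv2.imwrite("pics/w5b.png",cv2.resize(g[185:250,230:280,::-1],None,fx=9,fy=9,interpolation=cv2.INTER_CUBIC))
E
```

```text
bow top +x -y [281.7 373.6]
bow top +x +y [344.8 373.6]
bow bot [289.5 272.1]
bow bot [338.3 272.1]
tip [302.  267.1]
tip [326.5 267.1]
shoulder [301.3 266.5]
sh [327.  266.5]
194 [125 126 127 126 125 125 125 124 124 125 126 126 126 125 127 128 129 128
 127 126]
196 [125 126 126 112  96  74  61  58  57  59  59  59  62  83 103 116 126 129
 127 126]
198 [125 126 126 112 100  69  48  46  45  40  38  38  42  67  98 115 126 129
 127 125]
200 [125 126 126 113  95  66  49  46  45  45  45  46  48  71 100 116 126 129
 128 126]
202 [125 127 126 113  95  66  48  47  46  46  46  46  48  64  99 119 128 128
 126 126]
204 [125 127 127 114  95  65  48  45  46  45  46  46  48  66  99 120 128 129
 126 126]
206 [125 127 127 113  90  60  46  45  45  45  46  46  47  67 100 120 128 128
 127 125]
208 [125 127 127 115  91  60  52  52  53  53  53  53  56  71 101 119 127 128
 126 125]
210 [126 127 127 117  92  68  72  78  86  88  88  87  87  89  90  99 121 128
 126 125]
(248.8, 200) [ 0.4788 -0.211   0.07  ]
(258.2, 200) [ 0.4877 -0.212   0.07  ]
(253.5, 195.8) [ 0.4837 -0.2073  0.07  ]
(225, 178.0) [ 0.4594 -0.187   0.07  ]
(282.5, 178.0) [ 0.5126 -0.1931  0.07  ]
(225.0, 215) [ 0.4539 -0.2236  0.07  ]
(280.0, 215) [ 0.507  -0.2296  0.07  ]
```

View pics/w5b.png

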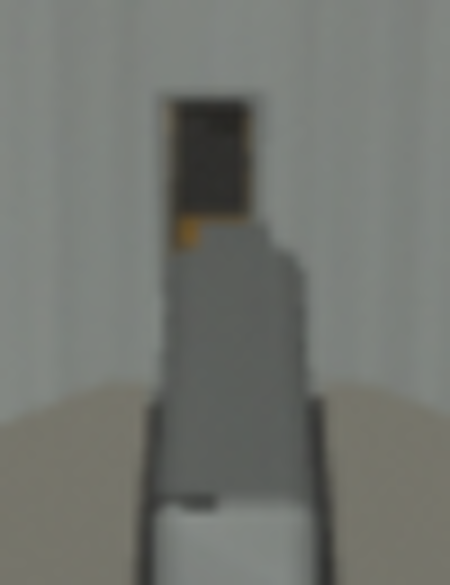

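View pics/t5.png

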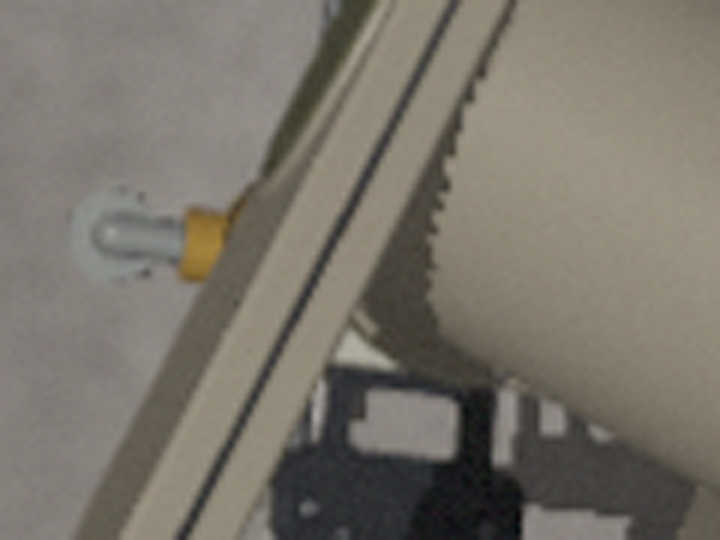

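Relative to my prediction, the wrist camera shows the key about 1 px to the right, so the slot x is about 0.482, which matches the top view. I'll lower until the tip is just above the mouth and recheck.

```bash
python3 - <<'E'
from h import *
from plant import *
s=read_state();go(s,[.482,-.2186,.115],-.113)
E
```

```text
pos [ 0.4853 -0.2121  0.1501] t 5.8 F [-0.3 -0.3 -1.1] open 0.0095
heading -0.1116 shift [-0.0683 -0.0257  0.3514]
turn [-0.0003 -0.0003  0.0004]
```

move_arm --pt "-0.07 -0.025 0.1 0 0 0 -1" --pt "-0.07 -0.025 0.25 0 0 0 -1" --pt "-0.07 -0.025 0.35 0 0 0 -1" --pt "-0.07 -0.025 0.35 0 0 0 -1" --pt "-0.07 -0.025 0.35 0 0 0 -1"

```text
t: 6.3
tool_pos: [0.4815, -0.22, 0.1149]
orientation: [-2.342, -2.092, 0.001]
force: [-0.2, -0.5, -0.5]
opening: 0.0097
```

```bash
python3 - <<'E'
from h import *
from plant import *
s=read_state();go(s,[.482,-.2186,.115],-.113)
d={n:read_camera(n) for n in ["wrist","scene"]};c=d["wrist"];d["s"]=s;pickle.dump(d,open("c6.pkl","wb"))
cv2.imwrite("pics/w6.png",cv2.resize(c["frame"][160:245,210:300,::-1],None,fx=7,fy=7,interpolation=cv2.INTER_CUBIC))
c=d["scene"];cv2.imwrite("pics/s6.png",cv2.resize(c["frame"][90:160,220:300,::-1],None,fx=8,fy=8,interpolation=cv2.INTER_CUBIC))
E
```

```text
pos [ 0.4815 -0.22    0.1149] t 6.3 F [-0.2 -0.5 -0.5] open 0.0097
heading -0.1129 shift [ 0.0143  0.0034 -0.0011]
turn [-0.0004 -0.0002  0.    ]
```

View pics/w6.png

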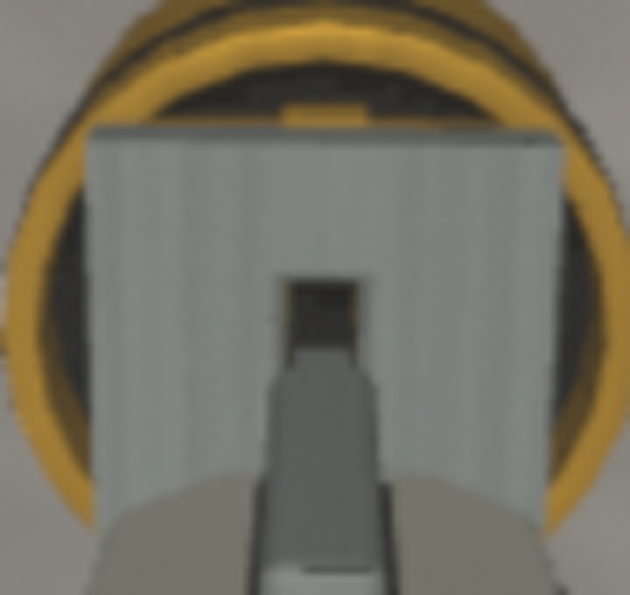

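View pics/s6.png

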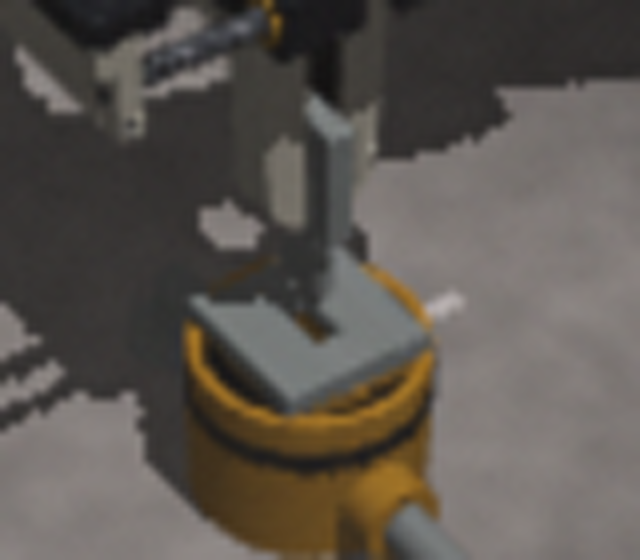

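```bash
python3 - <<'E'
from h import *
d=pickle.load(open("c6.pkl","rb"));c=d["wrist"];s=d["s"]
R=cv2.Rodrigues(np.array(s["orientation"]))[0];T=lambda *q: s["tool_pos"]+R@np.array(q)
f=lambda p:np.round((p-[210,160])*7,0)
for q in [(.005,-.003,.0398),(.005,.003,.0398),(.009,0,.0298),(.017,-.005,-.0382),(.017,.005,-.0382),(.017,-.005,.0058),(.017,.005,.0058)]: print(q,f(proj(c,T(*q))[0]))
u=np.array([.113,.994,0]);
for m in ([.482,-.2186,.07],): print(f(proj(c,m+u*.0104+np.array([-.0044,.0005,0]))[0]),f(proj(c,m+u*.0104+np.array([.0044,-.0005,0]))[0]))
E
```

```text
(0.005, -0.003, 0.0398) [291. 357.]
(0.005, 0.003, 0.0398) [343. 357.]
(0.009, 0, 0.0298) [316. 355.]
(0.017, -0.005, -0.0382) [247. 582.]
(0.017, 0.005, -0.0382) [381. 582.]
(0.017, -0.005, 0.0058) [264. 367.]
(0.017, 0.005, 0.0058) [367. 367.]
[282. 287.] [358. 287.]
```

Alignment is within about 0.4 mm in x and 1.4 mm in y. I'll apply the small correction and start the insertion.

move_arm --pt "0.014 -0.003 0 0 0 0 -1" --pt "0.014 -0.003 0.05 0 0 0 -1" --pt "0.014 -0.003 0.1 0 0 0 -1" --pt "0.014 -0.003 0.14 0 0 0 -1" --pt "0.014 -0.003 0.14 0 0 0 -1" --squeeze 60

```text
t: 6.9
tool_pos: [0.4812, -0.2186, 0.1006]
orientation: [-2.342, -2.092, 0.001]
force: [0.4, 0.3, -1.6]
opening: 0.0096
```

```bash
python3 - <<'E'
from h import *
from plant import *
s=read_state();go(s,[.4814,-.2186,.0758],-.113);print(s["wrist_torque"])
d={n:read_camera(n) for n in ["wrist","scene"]};c=d["wrist"]
cv2.imwrite("pics/w7.png",cv2.resize(c["frame"][160:245,210:300,::-1],None,fx=7,fy=7,interpolation=cv2.INTER_CUBIC))
E
```

```text
pos [ 0.4812 -0.2186  0.1006] t 6.9 F [ 0.4  0.3 -1.6] open 0.0096
heading -0.1129 shift [-0.      0.0026  0.2477]
turn [-0.0005 -0.0002  0.    ]
[-0.09366706  0.07483651 -0.01208067]
```

View pics/w7.png

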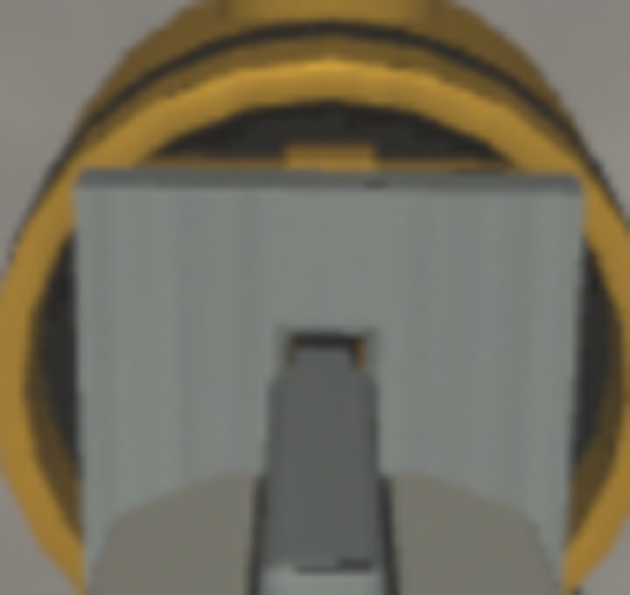

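The tip is about 9 mm in with no contact force. I'll push on through the pins.

move_arm --pt "0 0 0.04 0 0 0 -1" --pt "0 0 0.08 0 0 0 -1" --pt "0 0 0.11 0 0 0 -1" --pt "0 0 0.14 0 0 0 -1" --pt "0 0 0.14 0 0 0 -1"

```text
t: 7.5
tool_pos: [0.4817, -0.2194, 0.0874]
orientation: [2.343, 2.092, -0.001]
force: [-0.1, -3.1, -1.0]
opening: 0.0094
```

```bash
python3 - <<'E'
from h import *
from plant import *
s=read_state();go(s,[.4814,-.2186,.0758],-.113);print(s["wrist_torque"])
E
```

```text
pos [ 0.4817 -0.2194  0.0874] t 7.5 F [-0.1 -3.1 -1. ] open 0.0094
heading -0.113 shift [ 0.0076 -0.004   0.116 ]
turn [-0.      0.0003  0.    ]
[-0.71439304  0.12901611  0.02229723]
```

move_arm --pt "-0.004 0 0.03 0 0 0 -1" --pt "-0.004 0 0.06 0 0 0 -1" --pt "-0.004 0 0.09 0 0 0 -1" --pt "-0.004 0 0.09 0 0 0 -1"

```text
t: 7.9
tool_pos: [0.4825, -0.2204, 0.0801]
orientation: [2.341, 2.091, -0.0]
force: [-2.2, -2.5, 8.1]
opening: 0.0096
```

```bash
python3 - <<'E'
from h import *
from plant import *
s=read_state();go(s,[.4814,-.2186,.0758],-.113);print(s["wrist_torque"])
d={n:read_camera(n) for n in ["wrist","scene"]};c=d["wrist"]
cv2.imwrite("pics/w8.png",cv2.resize(c["frame"][160:245,210:300,::-1],None,fx=7,fy=7,interpolation=cv2.INTER_CUBIC))
c=d["scene"];cv2.imwrite("pics/s8.png",cv2.resize(c["frame"][90:160,220:300,::-1],None,fx=8,fy=8,interpolation=cv2.INTER_CUBIC))
E
```

```text
pos [ 0.4825 -0.2204  0.0801] t 7.9 F [-2.2 -2.5  8.1] open 0.0096
heading -0.113 shift [ 0.0163 -0.0131  0.0427]
turn [ 0.0006  0.0006 -0.    ]
[-0.75978491  0.66758802 -0.05283654]
```

View pics/w8.png

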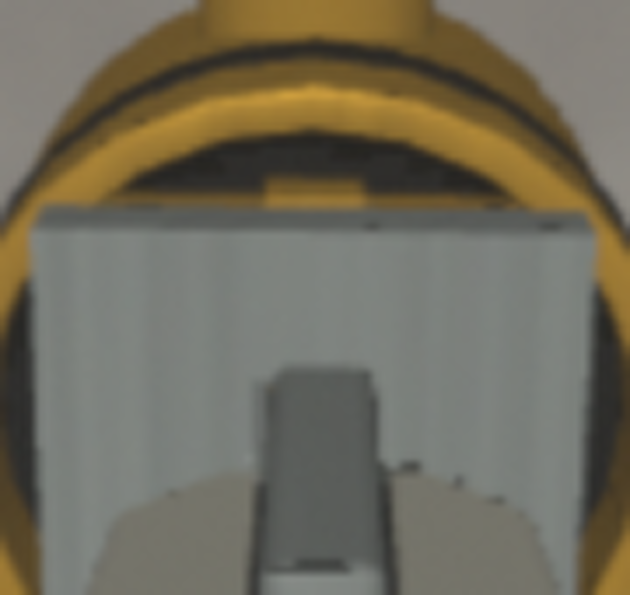

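View pics/s8.png

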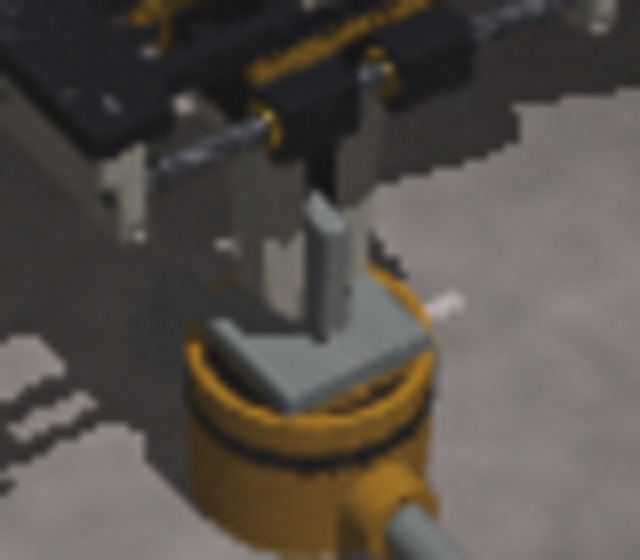

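move_arm --pt "-0.003 -0.008 0.02 0 0 0 -1" --pt "-0.003 -0.008 0.04 0 0 0 -1" --pt "-0.003 -0.008 0.05 0 0 0 -1" --pt "-0.003 -0.008 0.05 0 0 0 -1" --pt "-0.003 -0.008 0.05 0 0 0 -1"

```text
t: 8.5
tool_pos: [0.4824, -0.2202, 0.0757]
orientation: [2.341, 2.09, 0.002]
force: [-2.3, 0.6, 11.5]
opening: 0.0096
```

```bash
python3 - <<'E'
from h import *
from plant import *
s=read_state();go(s,[.4814,-.2186,.0758],-.113);print(s["wrist_torque"])
E
```

```text
pos [ 0.4824 -0.2202  0.0757] t 8.5 F [-2.3  0.6 11.5] open 0.0096
heading -0.1129 shift [ 0.0148 -0.0122 -0.0007]
turn [0.0011 0.0004 0.    ]
[-0.07660602  0.31882507  0.01340591]
```

move_arm --pt "0 0 0.02 0 0 0 -1" --pt "0 0 0.03 0 0 0 -1" --pt "0 0 0.03 0 0 0 -1"

```text
t: 8.8
tool_pos: [0.4825, -0.2203, 0.0756]
orientation: [2.341, 2.091, 0.002]
force: [-13.8, 6.3, 37.1]
opening: 0.0097
```

```bash
python3 - <<'E'
from h import *
from plant import *
s=read_state();go(s,[.4814,-.2186,.0758],-.113);print(s["wrist_torque"])
d={n:read_camera(n) for n in ["wrist","scene"]};c=d["wrist"]
cv2.imwrite("pics/w9.png",cv2.resize(c["frame"][160:245,210:300,::-1],None,fx=7,fy=7,interpolation=cv2.INTER_CUBIC))
c=d["scene"];cv2.imwrite("pics/s9.png",cv2.resize(c["frame"][90:160,220:300,::-1],None,fx=8,fy=8,interpolation=cv2.INTER_CUBIC))
E
```

```text
pos [ 0.4825 -0.2203  0.0756] t 8.8 F [-13.8   6.3  37.1] open 0.0097
heading -0.1127 shift [ 0.0155 -0.0132 -0.0023]
turn [0.001  0.0004 0.0001]
[ 1.16835193  2.7061263  -0.00948761]
```

View pics/w9.png

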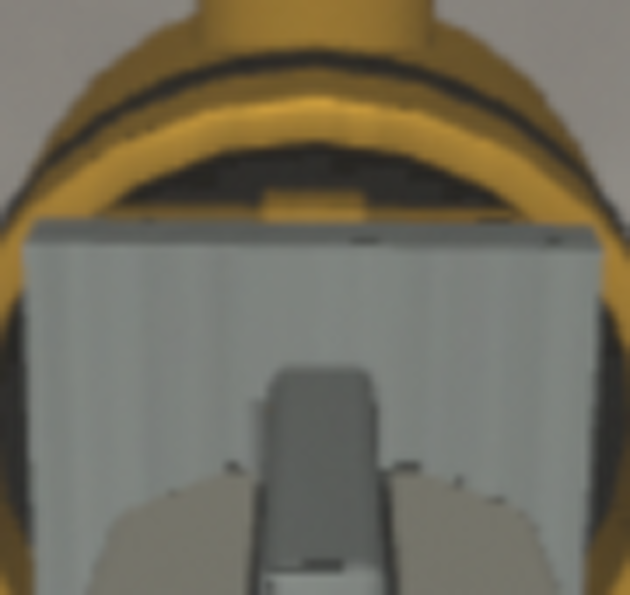

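View pics/s9.png

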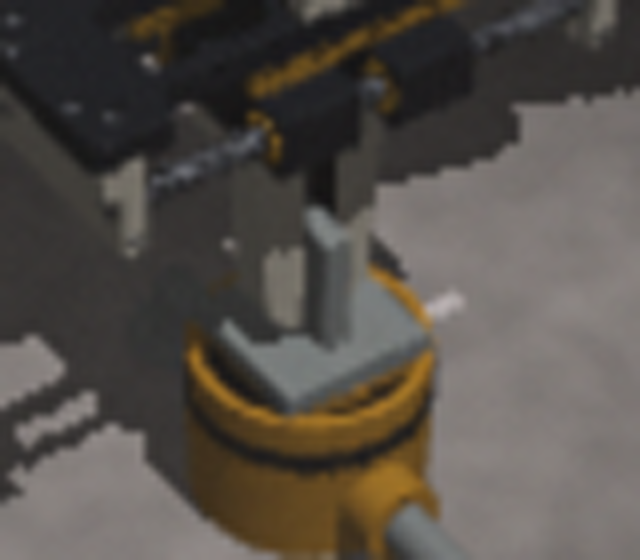

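Force rises to 37 N with no further travel, and the bow sits on the face, so the key is home. I'll ease the push and start turning clockwise (+z of the tool).

move_arm --pt "0 0 -0.02 0 0 0 -1" --pt "0.002 -0.002 -0.02 0 0 0.03 -1" --pt "0.003 -0.004 -0.02 0 0 0.06 -1" --pt "0.005 -0.005 -0.02 0 0 0.1 -1" --pt "0.006 -0.007 -0.02 0 0 0.14 -1" --pt "0.008 -0.009 -0.02 0 0 0.18 -1" --pt "0.01 -0.01 -0.02 0 0 0.2 -1" --pt "0.01 -0.01 -0.02 0 0 0.2 -1"

```text
t: 9.7
tool_pos: [0.4809, -0.2198, 0.0757]
orientation: [2.874, 1.261, 0.001]
force: [-8.0, -0.8, 22.3]
opening: 0.0095
```

```bash
python3 - <<'E'
from h import *
from plant import *
s=read_state();go(s,[.4814,-.2186,.0758],-.113-1.75);print(s["wrist_torque"],s["q"])
E
```

```text
pos [ 0.4809 -0.2198  0.0757] t 9.7 F [-8.  -0.8 22.3] open 0.0095
heading -0.7435 shift [ 0.0122 -0.0049 -0.0012]
turn [ 0.001  -0.0004  0.3563]
[-0.1923054   1.86094043  0.00492743] [-5.24733887e-01  5.35398588e-02  1.83919808e+00 -1.42586310e-03
  1.24587052e+00  2.19249903e-01]
```

```bash
python3 - <<'E'
from h import *
from plant import *
d={n:read_camera(n) for n in ["wrist","scene"]};c=d["wrist"]
cv2.imwrite("pics/w10.png",cv2.resize(c["frame"][130:300,140:370,::-1],None,fx=3,fy=3,interpolation=cv2.INTER_CUBIC))
c=d["scene"];cv2.imwrite("pics/s10.png",cv2.resize(c["frame"][90:160,220:300,::-1],None,fx=8,fy=8,interpolation=cv2.INTER_CUBIC))
E
```

```text
(no output)
```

View pics/w10.png

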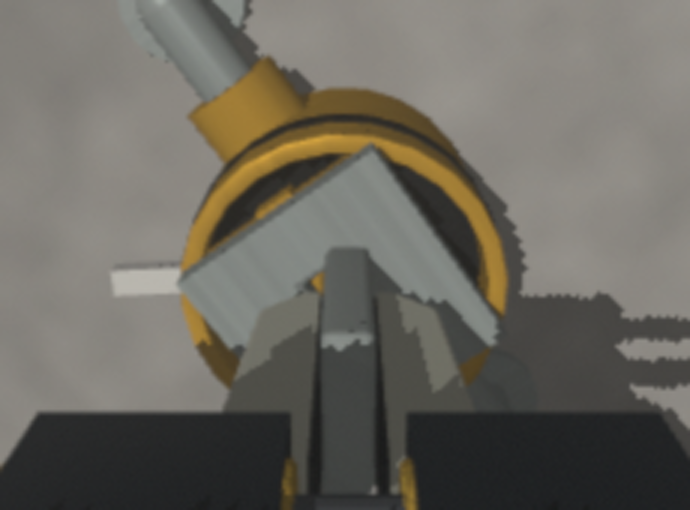

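View pics/s10.png

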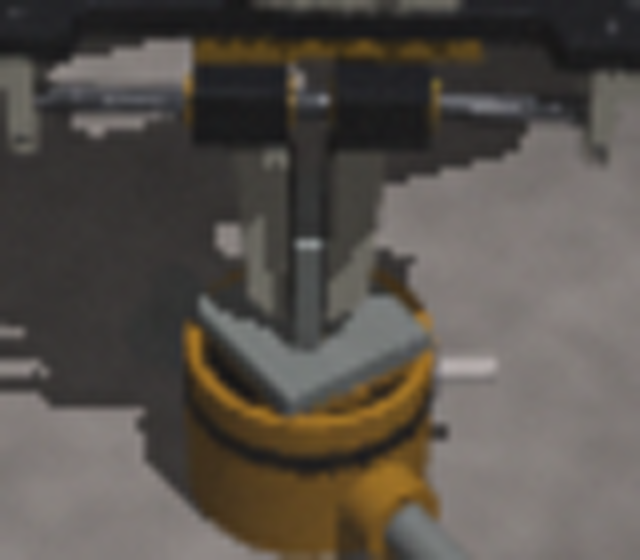

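The plug and pointer follow the key. Continuing.

move_arm --pt "0.001 -0.002 -0.007 0 0 0.035 -1" --pt "0.002 -0.004 -0.007 0 0 0.07 -1" --pt "0.003 -0.006 -0.007 0 0 0.105 -1" --pt "0.004 -0.008 -0.007 0 0 0.14 -1" --pt "0.005 -0.009 -0.007 0 0 0.175 -1" --pt "0.006 -0.01 -0.007 0 0 0.21 -1" --pt "0.007 -0.01 -0.007 0 0 0.24 -1" --pt "0.007 -0.01 -0.007 0 0 0.24 -1"

```text
t: 10.6
tool_pos: [0.4799, -0.2177, 0.0757]
orientation: [3.139, 0.114, -0.0]
force: [-10.2, 1.4, 20.9]
opening: 0.0098
```

```bash
python3 - <<'E'
from h import *
from plant import *
s=read_state();go(s,[.4805,-.2184,.0757],-.113-1.7);print(s["wrist_torque"],s["q"])
E
```

```text
pos [ 0.4799 -0.2177  0.0757] t 10.6 F [-10.2   1.4  20.9] open 0.0098
heading -1.4984 shift [ 0.0059  0.0073 -0.0002]
turn [ 0.0003 -0.      0.1001]
[0.34609936 2.21926491 0.0416543 ] [-5.22695812e-01  5.10809242e-02  1.84174014e+00 -8.19931777e-04
  1.24832319e+00  9.76013215e-01]
```

move_arm --pt "0.003 0.003 0 0 0 0.035 -1" --pt "0.003 0.003 0 0 0 0.07 -1" --pt "0.003 0.003 0 0 0 0.1 -1" --pt "0.003 0.003 0 0 0 0.11 -1" --pt "0.003 0.003 0 0 0 0.11 -1"

```text
t: 11.1
tool_pos: [0.48, -0.2172, 0.0757]
orientation: [-3.112, 0.424, 0.001]
force: [-11.6, 5.2, 23.5]
opening: 0.0098
```

```bash
python3 - <<'E'
from h import *
from plant import *
s=read_state();go(s,[.4805,-.2184,.0757],-.113-1.7);print(s["wrist_torque"],s["q"])
d={n:read_camera(n) for n in ["wrist","scene"]};c=d["wrist"];pickle.dump(d,open("c11.pkl","wb"))
cv2.imwrite("pics/w11.png",cv2.resize(c["frame"][130:300,140:370,::-1],None,fx=3,fy=3,interpolation=cv2.INTER_CUBIC))
c=d["scene"];cv2.imwrite("pics/s11.png",cv2.resize(c["frame"][90:160,220:300,::-1],None,fx=8,fy=8,interpolation=cv2.INTER_CUBIC))
E
```

```text
pos [ 0.48   -0.2172  0.0757] t 11.1 F [-11.6   5.2  23.5] open 0.0098
heading -1.8416 shift [ 0.0081  0.0103 -0.0004]
turn [-0.0001  0.0002 -0.0091]
[1.06664013 2.37017194 0.22015645] [-5.22345083e-01  5.19536869e-02  1.84087538e+00  1.32174552e-04
  1.24948138e+00  1.31916495e+00]
```

View pics/w11.png

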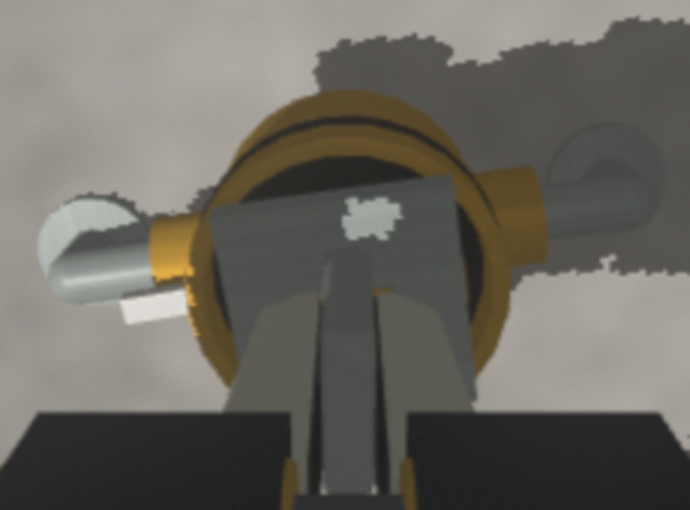

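View pics/s11.png

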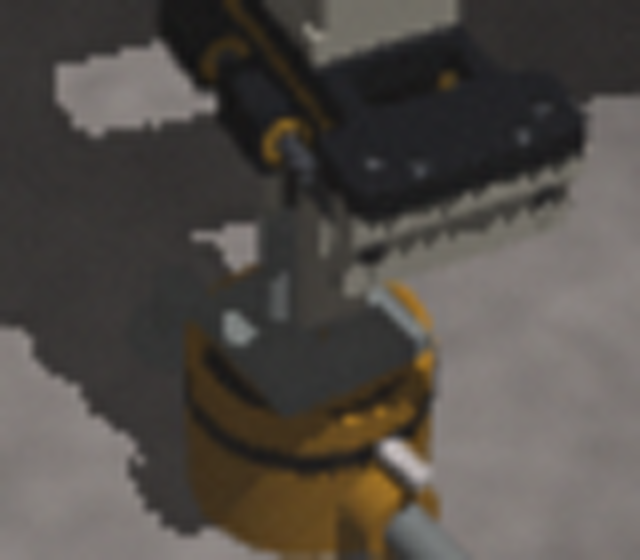

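The pointer now lies along the pipe (+y). I'll press slightly further to confirm the stop.

move_arm --pt "0.003 0.004 0 0 0 0.015 -1" --pt "0.003 0.004 0 0 0 0.015 -1" --pt "0.003 0.004 0 0 0 0.015 -1"

```text
t: 11.5
tool_pos: [0.4801, -0.2172, 0.0757]
orientation: [-3.101, 0.495, 0.001]
force: [-12.3, 7.6, 24.9]
opening: 0.0097
```

```bash
python3 - <<'E'
from h import *
from plant import *
s=read_state();go(s,[.4805,-.2184,.0757],-.113-1.7);print(s["wrist_torque"],s["q"])
E
```

```text
pos [ 0.4801 -0.2172  0.0757] t 11.5 F [-12.3   7.6  24.9] open 0.0097
heading -1.8875 shift [0.0072 0.0099 0.0002]
turn [-0.0003  0.0003 -0.0237]
[1.50438079 2.50079065 0.15396038] [-5.22681839e-01  5.27279404e-02  1.83995395e+00  7.01952096e-04
  1.25017144e+00  1.36458540e+00]
```

```bash
python3 - <<'E'
from h import *
from plant import *
import time
for n in range(1):
    c=read_camera("wrist");s=read_state();print(s["wrist_torque"],s["force"])
f=c["frame"];cv2.imwrite("pics/w12.png",cv2.resize(f[140:290,150:330,::-1],None,fx=4,fy=4,interpolation=cv2.INTER_CUBIC))
h=cv2.cvtColor(f,cv2.COLOR_RGB2HSV)
x0,y0=176,218;sub=h[218:245,174:206];m=((sub[...,1]<22)&(sub[...,2]>185)).astype(np.uint8)
m=cv2.resize(m*255,None,fx=6,fy=6,interpolation=cv2.INTER_CUBIC)>127
for cn in cv2.findContours(m.astype(np.uint8),0,1)[0]:
    if cv2.contourArea(cn)>400:
        r=cv2.minAreaRect(cn);b=cv2.boxPoints(r)/6+[174,218];print(cv2.contourArea(cn)/36,b.round(1))
        vx,vy,a0,b0=cv2.fitLine(cn,cv2.DIST_L2,0,.01,.01).ravel();p=np.array([a0,b0])/6+[174,218]
        for z in (.04,.05,.06):
            P=ray(c,p,z);Q=ray(c,p+np.array([vx,vy])*5,z);print(z,P.round(4),np.degrees(np.arctan2(*(Q-P)[1::-1])))
E
```

```text
[1.48866692 2.55735502 0.15841664] [-11.91333879   8.30782594  24.52197439]
165.0 [[179.6 231.1]
 [201.2 227.1]
 [202.9 236. ]
 [181.2 239.9]]
0.04 [ 0.485  -0.1635  0.04  ] -97.5315067822793
0.05 [ 0.4888 -0.1676  0.05  ] -97.53150678227868
0.06 [ 0.4926 -0.1716  0.06  ] -97.53150678227891
30.083333333333332 [[173.6 224.9]
 [189.6 221.8]
 [190.1 224.5]
 [174.2 227.7]]
0.04 [ 0.4944 -0.1592  0.04  ] -97.2680203372541
0.05 [ 0.4977 -0.1634  0.05  ] -97.26802033725284
0.06 [ 0.501  -0.1677  0.06  ] -97.2680203372533
```

View pics/w12.png

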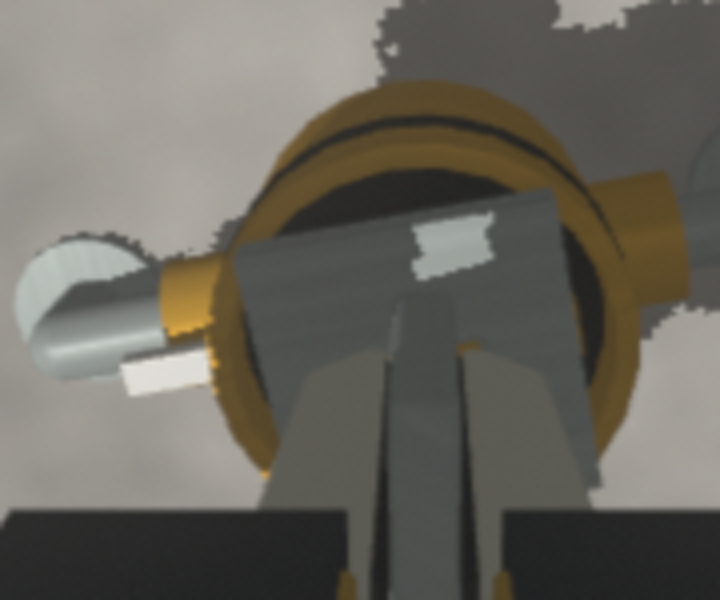

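```bash
python3 - <<'E'
from h import *
c=pickle.load(open("c11.pkl","rb"))["wrist"];f=c["frame"]
h=cv2.cvtColor(f,cv2.COLOR_RGB2HSV);sub=h[218:245,174:206];m=((sub[...,1]<22)&(sub[...,2]>185)).astype(np.uint8)
m=cv2.resize(m*255,None,fx=6,fy=6,interpolation=cv2.INTER_CUBIC)>127
for cn in cv2.findContours(m.astype(np.uint8),0,1)[0]:
    if cv2.contourArea(cn)>400:
        vx,vy,a0,b0=cv2.fitLine(cn,cv2.DIST_L2,0,.01,.01).ravel();p=np.array([a0,b0])/6+[174,218]
        print(cv2.contourArea(cn)/36,(cv2.boxPoints(cv2.minAreaRect(cn))/6+[174,218]).round(1))
        P=ray(c,p,.05);Q=ray(c,p+np.array([vx,vy])*5,.05);print(P.round(4),np.degrees(np.arctan2(*(Q-P)[1::-1])))
E
```

```text
167.93055555555554 [[179.6 230. ]
 [201.3 226.3]
 [202.8 235.1]
 [181.  238.7]]
[ 0.4871 -0.1676  0.05  ] -96.5277626084497
27.23611111111111 [[173.6 221.2]
 [189.7 219. ]
 [190.  221.6]
 [174.  223.9]]
[ 0.4978 -0.1637  0.05  ] -96.59266197929162
```

The pointer moved about 1° between those two views, so the stop isn't proven yet. Turning a bit more.

move_arm --pt "0 0.004 -0.005 0 0 0.015 -1" --pt "0 0.004 -0.005 0 0 0.025 -1" --pt "0 0.004 -0.005 0 0 0.025 -1" --pt "0 0.004 -0.005 0 0 0.025 -1"

```text
t: 11.95
tool_pos: [0.4801, -0.2172, 0.0757]
orientation: [-3.079, 0.615, 0.001]
force: [-9.6, 8.5, 20.7]
opening: 0.0097
```

```bash
cat > ptr.py <<'E'
from h import *
from plant import *
s=read_state();go(s,[.4805,-.2184,.0757],-.113-1.7);print(s["wrist_torque"])
c=read_camera("wrist");f=c["frame"]
cv2.imwrite("pics/w%d.png"%int(s["t"]*100),cv2.resize(f[140:290,150:330,::-1],None,fx=4,fy=4,interpolation=cv2.INTER_CUBIC))
h=cv2.cvtColor(f,cv2.COLOR_RGB2HSV);sub=h[218:250,174:206];m=((sub[...,1]<22)&(sub[...,2]>185)).astype(np.uint8)
m=cv2.resize(m*255,None,fx=6,fy=6,interpolation=cv2.INTER_CUBIC)>127
for cn in cv2.findContours(m.astype(np.uint8),0,1)[0]:
    if cv2.contourArea(cn)>400:
        vx,vy,a0,b0=cv2.fitLine(cn,cv2.DIST_L2,0,.01,.01).ravel();p=np.array([a0,b0])/6+[174,218]
        print(cv2.contourArea(cn)/36)
        P=ray(c,p,.05);Q=ray(c,p+np.array([vx,vy])*5,.05);print(P.round(4),np.degrees(np.arctan2(*(Q-P)[1::-1])))
E
python3 ptr.py
```

```text
pos [ 0.4801 -0.2172  0.0757] t 11.95 F [-9.6  8.5 20.7] open 0.0097
heading -1.9653 shift [ 0.0079  0.0096 -0.    ]
turn [-0.0005  0.0003 -0.0485]
[1.61709841 1.94580408 0.56288114]
160.18055555555554
[ 0.4892 -0.1679  0.05  ] -95.46000053706271
42.583333333333336
[ 0.4975 -0.1634  0.05  ] -96.84087010792008
```

move_arm --pt "0 0 0 0 0 0 -1" --pt "0 0 0 0 0 0 -1" --pt "0 0 0 0 0 0 -1" --pt "0 0 0 0 0 0 -1"

```text
t: 12.4
tool_pos: [0.4801, -0.2172, 0.0757]
orientation: [-3.079, 0.615, 0.001]
force: [-10.0, 7.5, 20.6]
opening: 0.0097
```

```bash
python3 ptr.py; ls -t pics|head -1; python3 - <<'E'
from plant import *
import cv2
for n in("scene",):
    c=read_camera(n);cv2.imwrite("pics/sf.png",c["frame"][:,:,::-1])
E
```

```text
pos [ 0.4801 -0.2172  0.0757] t 12.4 F [-10.    7.5  20.6] open 0.0097
heading -1.9653 shift [ 0.0079  0.0095 -0.0001]
turn [-0.0005  0.0003 -0.0485]
[1.58282324 1.9720983  0.61618241]
160.18055555555554
[ 0.4892 -0.1679  0.05  ] -95.45605923934664
42.583333333333336
[ 0.4975 -0.1634  0.05  ] -96.83692355802545
w1240.png
```

View pics/sf.png

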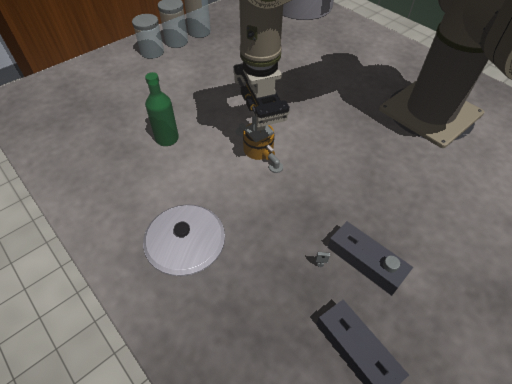

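The pose and torque are steady against the stop. In the scene view the bottle, the lid and the round-headed key are where they were. Handing in.

```bash
python3 -c "
from plant import *
print(close_job()); s=read_state(); print(s['t'],s['tool_pos'],s['wrist_torque'])"
```

```text
the job is handed in; nothing more can be done
None
the job is handed in; nothing more can be done
```

I took the flat key from the right-hand holder, pushed it home in the valve and turned it clockwise to the stop. I handed in at about 12.5 s of the 48 s, still gripping the key and holding it turned; no verdict was reported.

**Home:** Travel stopped with the tool at z 0.0757, where I expected home to be, and the downward force rose from about 12 to 37 N. I then eased the push to about 21 N.

**Open:** The white pointer lies along +y within a degree or two. A further 4.5° of turning left the pointer where it was and raised the turning moment from 0.15 to about 0.6 N m. Both then held steady over a further 0.45 s.

**Disagreements:**
- The gripper has turned about 1.85 rad, against the nominal 1.7. I put this down to play, the grip giving slightly and error in the starting angle.
- A side load of about 10 N remains on the tool.

**Left alone:** In the last scene picture the round-headed key, the bottle and the lid look unmoved.

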